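Slide a wet-painted gearbox housing down the drying lane and start the dryer

TASK

The green gearbox housing has just been enamelled and its paint is still wet: without lifting it and without touching the paint, push it with your fingertips on its bare metal end plate along the empty lane until it stands wholly on the yellow patch, and let neither it nor your fingers touch either guide rail. Then press the green start button on the timer box fully down and let it go. Leave the red stop button and everything else on the bench alone.

Things in the scene. Friction and masses are not known exactly. Their poses are not given: they have to be found in the camera images.
- housing: green gearbox housing, 0.5-0.75 kg, 96 mm long (x) x 64 wide (y) x 57 high; origin: centre of underside, x towards the lamp. Flat bare aluminium plates on both ends, 56 mm wide, 6 to 48 mm above the underside, faces 48 mm from the origin; push the -x plate. Brass plug on top, 57 mm high. Slides freely; starts on the apron before the empty lane, some mm and degrees out of line
- enamel: the wet green painted body of the housing (part of it, same origin and axes): 84 mm long x 64 wide, from 4 to 55 mm above the underside. Not to be touched. The end plates stand 6 mm proud of it
- rack: fixed drying rack: deck top 8 mm above the bench; origin on the bench under the empty lane's centre line; x = along the lane to the lamp, z up. Apron 110 mm wide from x = -270 to -60 mm, then two lanes: the empty one on y = 0, the occupied one on y = -90 mm. Infrared lamp panel across the end, 190 mm wide, front at x = 305 mm, top 165 mm above the bench
- lane_mouth (a point): entrance of the empty lane: on the deck's top, on the lane's centre line, at rack x = -40 mm, where the rail flare begins; same axes as the rack
- patch (a point): centre of the yellow patch: on the deck's top, on the centre line of the empty lane, at rack x = 120 mm; same axes as the rack. The patch is 124 mm long and as wide as the lane, so the 96 mm housing is wholly on it when its origin is within 14 mm of this point along x
- rail_near: dark steel guide rail on the +y side of the empty lane, 6 mm thick, top 22 mm above the deck. Inner face at rack y = +41 mm (lane 82 mm wide). Straight from rack x = -10 to 250 mm; entry end, from x = -40, flared outwards by 7 mm. Origin: foot of the straight part's entry end
- rail_mid: the same kind of rail on the -y side, between the two lanes, inner face at rack y = -41 mm, straight from rack x = -10 to 250 mm without flare. Origin: the foot of its entry end
- start_top (a point): centre of the top of the green start button (30 mm diameter) on the grey timer box (135 x 85 mm, 48 mm high, fixed to the bench), pressed straight down
- start (a joint): travel of the start button: 0 up, 0.006 m fully down, spring return, about 5 N fully down
- stop_top (a point): centre of the top of the red stop button, the same kind, on the same box, 66 mm from the start button. Not to be pressed
- stop (a joint): travel of the stop button: 0 up, 0.006 m fully down, spring return
- cover: red round painted bearing cover, 72 mm diameter, 34 mm high, drying in the other lane; origin at the centre of its underside
- cleaner: white bottle with a red cap, 72 mm diameter, 190 mm high, standing at the back
- paint_tin: green and steel paint tin, 100 mm diameter, 108 mm high, standing at the back
- brush: paint brush lying on the bench behind the timer box
- caliper: steel vernier caliper, 200 mm long, lying between the robot and the apron
- screwdriver: screwdriver with a blue handle lying between the robot and the lamp
- jar: amber glass jar with a metal lid, 68 mm diameter, 85 mm high, standing at the back
There are look-alikes about, which are no part of the job. Leave any purple look-alike of the part that bears start_top alone. What is shaped like the housing but pink is not meant.

How it is judged:
On the way, in this order (a step that is already met when the one before it is completed fails the run):
1. the housing stands still, wholly on the yellow patch (x of housing in the frame of patch between -0.014 and 0.014 m and y of housing in the frame of patch between -0.012 and 0.012 m and linear speed of housing below 0.01 m/s), for 0.2 s.
2. the start button is pressed fully down (value of joint start above 0.0045 m), for 0.05 s.
At the end, for the whole second after the job is handed in: the housing stands flat and still in the empty lane with its origin within 14 mm (along) and 12 mm (across) of the patch centre, and both buttons are up again; the start button was pressed at least 4.5 mm after the housing had come to rest there (all of step 1 and angle between housing's own z axis and vertical below 0.08 rad and z of housing in the frame of patch below 0.006 m and value of joint each of start, stop below 0.0015 m); the robot touches nothing.
It fails at once if the housing or the robot touches a guide rail (contact force between housing and rail_near above 0.2 N or contact force between any of the fingers, the arm and rail_near above 0.5 N or contact force between housing and rail_mid above 0.2 N or contact force between any of the fingers, the arm and rail_mid above 0.5 N).
It fails at once if the wet paint is touched (contact force between any of the fingers, the arm and enamel above 0.2 N).
It fails at once if the housing is lifted or tipped (z of housing in the frame of patch above 0.01 m or angle between housing's own z axis and vertical above 0.15 rad).
It fails at once if the start button is pressed before the housing is on the patch, or the stop button is pressed (value of joint stop above 0.002 m or (value of joint start above 0.003 m and not (x of housing in the frame of patch between -0.014 and 0.014 m and y of housing in the frame of patch between -0.012 and 0.012 m))).
It fails at once if a bystander is moved (distance of any of cover, cleaner, paint_tin, brush, caliper, screwdriver, jar from where it was at the start of the episode above 0.015 m).
It also fails if it takes over 67 s, if anything falls off the work surface, if the arm or the gripper's body presses on something with over 40 N, if the wrist force passes 120 N, or if a joint passes its speed limit or range.

ROBOT

A 6-joint arm with a two-finger parallel gripper is mounted at the origin on the work surface. World frame = base frame: x ahead of the robot, y to its left, z up, the work surface at z = 0. Lengths are in m, angles in rad, forces in N, time in s.
With the tool pointing down it reaches from about 0.375 to 0.9 m from the base axis. Payload 3.1 kg.
Tool frame: the origin (TCP) lies between the finger pads; the fingertips stand 8 mm ahead of it and the grasp point (between the pads) lies 11 mm behind it; z points along the fingers, y is the line along which they close (so a half turn about z gives the same grasp; the last joint's range is limited). The gripper opens to 87 mm and grips with 3 to 60 N. Pads are 19 mm wide; open, the fingers measure 117 mm over their backs; the gripper's body (75 mm by 190 mm) begins 51 mm behind the grasp point.
Start: joints at [1.093, 0.527, 1.433, -0, 1.181, -0.178], TCP at [0.185, 0.597, 0.21] pointing down, gripper open.
Joint ranges: [-3.08, 3.08], [-0.75, 2.2], [0.22, 2.44], [-1.43, 4.57], [0, 2.65], [-2.85, 2.85]. Speed limits (rad/s): [2.79, 2.79, 3.14, 3.14, 3.14, 3.14].

INTERFACE

Orientations are given as a unit quaternion [x, y, z, w].
In Python, from rig import robot, vision, job gives the robot as it stands.
- The arm moves only by the shell command python3 -m handwheel 'ROWS' [OPENING] [FORCE]. ROWS is JSON, a list of rows, each a list of 4 numbers: the shift along the tool's x, y, z as a fraction of full scale, then the turn about the tool's z as a fraction of full scale. A call has 1 to 20 rows; each row is the pose to reach, as a shift and turn from the pose commanded when the call began, along the tool's axes at that moment, turning the shorter way round; what a row does not reach only later rows make up. Full scale, the value 1, is 300 mm for a shift and 2 pi rad for a turn. A row lasts 1/12 s, in which the tool goes at most 41.7 mm and 7.16 degrees, less where a joint would pass 70% of its speed; a pose out of reach is approached as far as the arm can. A call with a number of a shift or a turn outside -1 to 1 is refused whole. A call with a gripper value outside its range is refused whole. OPENING is the opening in per cent of the stroke, from 0 (shut) to 100 (fully open), set as the call begins (- or left out, the last holds). The fingers move at their own pace and stop on an object; FORCE is the grip in N (left out, the last holds). Time passes only in rows, so rows that repeat a pose let the fingers close. It gives the time, the measured TCP pose, the force, the opening and the grip force at its end, in the units of the state.
- robot.get_obs(): the state, without advancing time (a new reading comes with each control period).
- vision.camera(name): name is "side" or "top" or "wrist"; returns a dict with "frame" (480x640x3 uint8, red, green, blue), "K" (3x3 intrinsics, pixels), "cam_to_world" (4x4, takes a point from camera to world coordinates); the wrist camera has in their place "hand_eye" (4x4, takes a point from camera to tool coordinates, whose origin is the TCP and whose axes are the flange's). Camera axes: x right, y down, z forward; pixel columns grow to the right and rows downward; lengths in m; the calibration is good to about 2 mm. A picture is of the moment at which its call begins: read the wrist's pose just before it. There is no depth.
- job.hand_in(): hands the job in; it is judged then, once.
Trained networks look in the newest picture that a camera, given by its name, has taken for a name from the list of things; names that differ only in an ending like _2 or _b are one class to them, and where a whole thing is asked for, a point or a joint stands for the part that bears it (a point fixed in the world has none). Each returns a list of dicts, best first, with "conf" (0 to 1); they miss things now and then, are a little off and sometimes report something else, mostly with a low value. They report only what shows in the picture. A call takes as long as a camera call. They do not tell look-alikes from the thing itself.
- vision.look_for(camera, label): "point" ([row, column] in pixels, amid what is visible of it).
- vision.outline_of(camera, label): "mask" (480x640 bool, what is visible of it) and "point" ([row, column] in pixels, amid what is visible of it).
The state is a dict: "time": time; "q": joint angles; "joint_velocities": joint speeds; "joint_torque": joint torques, N m; "position": TCP position; "tool_rot": TCP orientation; "ft_force": force on the tool from outside, world axes, zero at the start; "moment": the same for the moment, N m; "grip_width": finger opening in m; "grip_force": force on a finger pad.
Only numpy, scipy, OpenCV 4.12 (cv2) and the standard library are available. Lean on these libraries where they do the work, as an engineer would, in place of code of your own. Each camera call takes 0.05 s, during which the arm holds its last target. There are 200 camera calls.

## Working session

There is one attempt and no reset: what is moved stays moved. The work goes in short steps, Python scripts to look and compute and a shell command to move; the robot and the scene stay as the last step left them, time stands still between calls to the robot, and variables do not carry over. Pictures are saved under pics/ and viewed, at most 10 in all, crops included, and the job is handed in when it is done.

```bash
mkdir -p pics; ls; python3 - <<'E'
from rig import robot, vision, job
import cv2,numpy as np
o=robot.get_obs(); print(o)
for c in ["top","side"]:
    d=vision.camera(c); cv2.imwrite(f"pics/{c}0.png",d["frame"][:,:,::-1]); print(c,d["K"],d["cam_to_world"])
    for l in ["housing","enamel","rack","rail_near","rail_mid","start_top","stop_top","cover","caliper","screwdriver"]:
        print(l,[(np.round(r["point"]),round(r["conf"],2)) for r in vision.look_for(c,l)])
E
```

```text
pics
{'time': 0.0, 'q': array([ 1.09251005e+00,  5.28504734e-01,  1.43389170e+00,  3.03223277e-05,
        1.18138626e+00, -1.78493418e-01]), 'joint_velocities': array([ 0.00062892, -0.00021965, -0.00171815, -0.0005181 ,  0.00145138,
       -0.00081059]), 'joint_torque': array([ 4.27174145e-04, -4.40038848e+01, -1.76591957e+01,  6.34618755e-02,
        5.82816044e-02, -1.77413253e-04]), 'position': array([0.18418375, 0.59645727, 0.20895134]), 'tool_rot': array([ 1.49341341e-01,  9.88785095e-01, -1.03198016e-03, -3.66434551e-04]), 'ft_force': array([ 1.04410966, -0.16273872, -0.02198484]), 'moment': array([-0.00288042, -0.00138927, -0.06996327]), 'grip_force': 0.0, 'grip_width': 0.08728533120423632}
top [[584.06620194   0.         319.06449094]
 [  0.         584.06620194 242.61345979]
 [  0.           0.           1.        ]] [[ 0.01785554 -0.97476028  0.22253892  0.2010157 ]
 [-0.9998391  -0.01779082  0.00229569 -0.21443536]
 [ 0.0017214  -0.2225441  -0.9749211   1.52413068]
 [ 0.          0.          0.          1.        ]]
housing [(array([223., 293.]), 0.78), (array([150., 216.
[... 837 characters left out ...]
-1.37881528]
 [ 0.00705797 -0.85327278 -0.52141707  0.90446029]
 [ 0.          0.          0.          1.        ]]
housing [(array([232., 265.]), 0.82), (array([190., 269.]), 0.73), (array([263., 347.]), 0.5)]
enamel [(array([227., 262.]), 0.91), (array([224., 326.]), 0.9), (array([213., 380.]), 0.55)]
rack [(array([182., 245.]), 0.62)]
rail_near [(array([199., 228.]), 0.45)]
rail_mid [(array([262., 404.]), 0.54), (array([192., 254.]), 0.53)]
start_top [(array([364., 406.]), 0.68), (array([199., 226.]), 0.22)]
stop_top [(array([381., 384.]), 0.59)]
cover [(array([191., 270.]), 0.55)]
caliper [(array([295., 257.]), 0.63), (array([199., 167.]), 0.31)]
screwdriver [(array([196., 166.]), 0.78)]
```

View pics/top0.png

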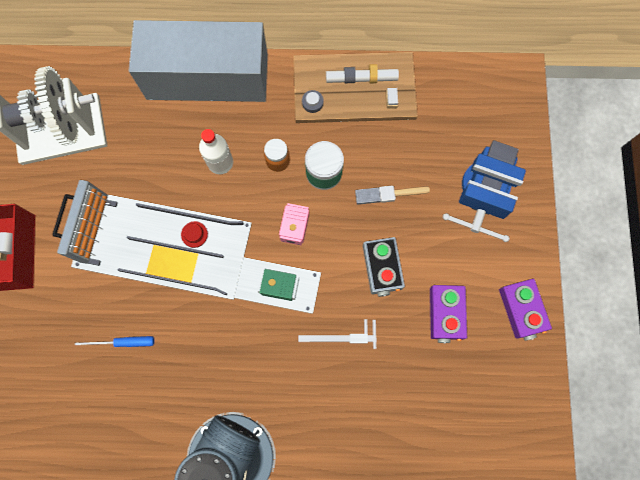

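View pics/side0.png

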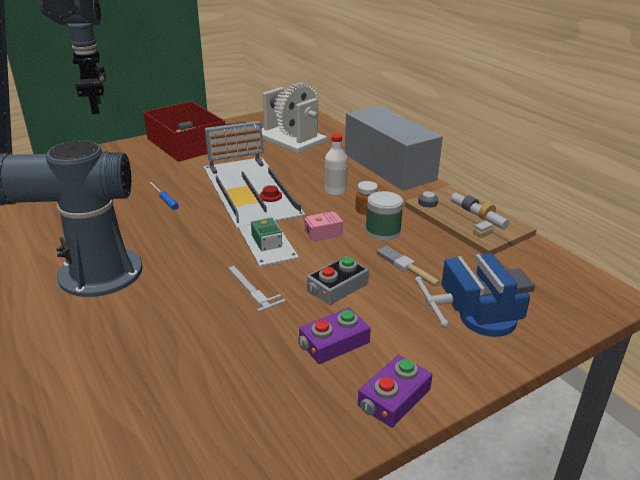

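Top view: the real target is the green housing at (283,278), on the apron. The pink one at (223,293) is a decoy. The grey timer box has start at (251,382) and stop at (276,387), and the two purple boxes are decoys. The lane runs to the image left, with the yellow patch at about (263,172). The side view agrees.

```bash
cat > h.py <<'E'
from rig import robot, vision, job
import cv2,numpy as np
from scipy.spatial.transform import Rotation as R
def snap(c):
    o=robot.get_obs(); d=vision.camera(c); f=d["frame"]
    if c=="wrist":
        T=np.eye(4);T[:3,:3]=R.from_quat(o["tool_rot"]).as_matrix();T[:3,3]=o["position"]; T=T@d["hand_eye"]
    else: T=d["cam_to_world"]
    return f,d["K"],T
def ray(K,T,uv,z):   # uv (col,row) Nx2 -> world on plane z
    uv=np.atleast_2d(uv).astype(float); p=np.c_[uv,np.ones(len(uv))]@np.linalg.inv(K).T@T[:3,:3].T
    return T[:3,3]+p*((z-T[2,3])/p[:,2])[:,None]
def proj(K,T,P):
    P=np.atleast_2d(P); c=(P-T[:3,3])@T[:3,:3]; c=c@K.T; return c[:,:2]/c[:,2:]
def hsvmask(f,lo,hi): return cv2.inRange(cv2.cvtColor(f,cv2.COLOR_RGB2HSV),lo,hi)
def biggest(m,box=None):
    if box is not None:
        k=np.zeros_like(m);r0,r1,c0,c1=box;k[r0:r1,c0:c1]=1;m=m*k
    n,l,s,_=cv2.connectedComponentsWithStats(m); i=1+np.argmax(s[1:,4]); return l==i
def rect(K,T,mask,z):  # min-area rect in world plane
    ys,xs=np.nonzero(mask); P=ray(K,T,np.c_[xs,ys],z)[:,:2]
    (c,s,a)=cv2.minAreaRect((P*1000).astype(np.float32)); return np.round(c,1),np.round(s,1),round(a,2)
E
python3 - <<'E'
from h import *
f,K,T=snap("top")
y=biggest(hsvmask(f,(18,150,120),(32,255,255))); print("patch",rect(K,T,y,.008))
g=biggest(hsvmask(f,(60,80,30),(90,255,255)),(255,310,240,310)); print("housing top",rect(K,T,g,.063),g.sum())
pts={"start":((382,251),.058),"stop":((387,276),.058),"cover":((194,234),.042),"bottle":((215,152),.1)}
for k,(uv,z) in pts.items(): print(k,np.round(ray(K,T,uv,z)*1000))
f,K,T=snap("wrist"); print(K,np.round(np.linalg.inv(np.eye(4))@vision.camera("wrist")["hand_eye"],3))
E
```

```text
patch (array([484.4, 177.3]), array([120.9,  78.7]), 79.72)
housing top (array([ 424.8, -108.1]), array([82.4, 66.3]), 80.24) 787
start [[ 517. -373.   58.]]
stop [[ 452. -385.   58.]]
cover [[556. 116.  42.]]
bottle [[762.  63. 100.]]
[[395.48469295   0.         320.95180411]
 [  0.         395.48469295 242.11894372]
 [  0.           0.           1.        ]] [[ 0.    -0.964 -0.266  0.073]
 [ 1.     0.    -0.     0.   ]
 [ 0.    -0.266  0.964 -0.175]
 [ 0.     0.     0.     1.   ]]
```

```bash
python3 -m handwheel '[[-0.98,-0.733,-0.1,0.23],[-0.98,-0.733,-0.1,0.23],[-0.98,-0.733,-0.1,0.23],[-0.98,-0.733,-0.1,0.23],[-0.98,-0.733,-0.1,0.23],[-0.98,-0.733,-0.1,0.23],[-0.98,-0.733,-0.1,0.23],[-0.98,-0.733,-0.1,0.23],[-0.98,-0.733,-0.1,0.23],[-0.98,-0.733,-0.1,0.23],[-0.98,-0.733,-0.1,0.23],[-0.98,-0.733,-0.1,0.23],[-0.98,-0.733,-0.1,0.23],[-0.98,-0.733,-0.1,0.23]]' 23 10
```

```text
time: 2.42
position: [0.4005, 0.3001, 0.24]
tool_rot: [0.765, 0.644, 0.0, 0.0]
ft_force: [-0.4, 0.2, -0.6]
grip_width: 0.0204
grip_force: 0.0
```

```bash
python3 -m handwheel '[[-0.75,0.18,0,0],[-0.75,0.18,0,0],[-0.75,0.18,0,0],[-0.75,0.18,0,0],[-0.75,0.18,0,0],[-0.75,0.18,0,0],[-0.75,0.18,0,0],[-0.75,0.18,0,0],[-0.75,0.18,0,0]]'; python3 - <<'E'
from h import *
f,K,T=snap("wrist"); cv2.imwrite("pics/w1.png",f[:,:,::-1]); np.savez("w1.npz",f=f,K=K,T=T)
y=biggest(hsvmask(f,(18,150,120),(32,255,255))); print("patch",rect(K,T,y,.008))
for l in ["housing","rail_near","rail_mid","start_top"]:
    print(l,[(np.round(r["point"]),round(r["conf"],2)) for r in vision.look_for("wrist",l)])
E
```

```text
time: 3.17
position: [0.4145, 0.0699, 0.24]
tool_rot: [0.766, 0.643, 0.0, -0.0]
ft_force: [0.1, -0.3, 0.6]
grip_width: 0.0197
grip_force: 0.0
patch (array([482.3, 180. ]), array([121.3,  79.2]), 79.65)
housing [(array([376., 341.]), 0.59)]
rail_near [(array([120., 323.]), 0.66)]
rail_mid [(array([105., 415.]), 0.77)]
start_top []
```

View pics/w1.png

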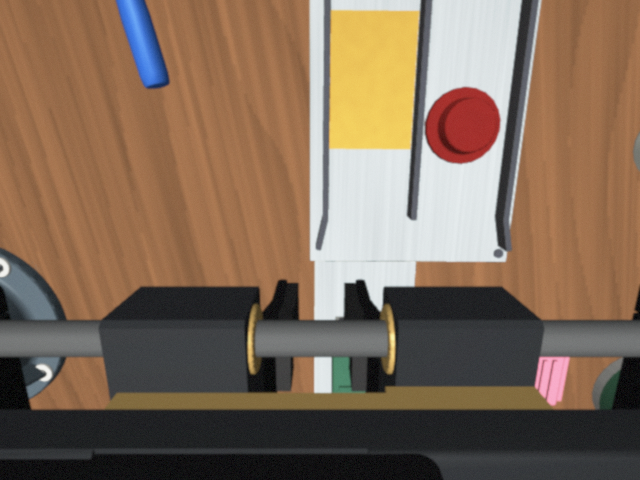

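The wrist view shows the whole lane: near rail at column 326, mid rail at column 418, yellow patch at (80,373), red cover at (125,462). The housing is hidden behind the gripper. I'll go behind the housing next.

```bash
python3 -m handwheel '[[-0.84,0.128,0.2,0],[-0.84,0.128,0.2,0],[-0.84,0.128,0.2,0],[-0.84,0.128,0.2,0],[-0.84,0.128,0.2,0],[-0.84,0.128,0.2,0],[-0.84,0.128,0.2,0],[-0.84,0.128,0.2,0],[-0.84,0.128,0.2,0],[-0.84,0.128,0.2,0]]'; cat > m.py <<'E'
import sys
from h import *
f,K,T=snap("wrist"); np.savez("w.npz",f=f,K=K,T=T); cv2.imwrite(sys.argv[1],f[:,:,::-1])
P0=np.array([482.7,179.]);a=np.radians(79.68);X=np.array([np.cos(a),np.sin(a)]);Y=np.array([-X[1],X[0]])
rk=lambda p:(np.round((p-P0)@X+120,1),np.round((p-P0)@Y,1))
o=robot.get_obs(); print("tcp rack",rk(o["position"][:2]*1000),"z",o["position"][2],"ang",np.degrees(np.arctan2(*(R.from_quat(o["tool_rot"]).as_matrix()[:2,0][::-1]))))
g=biggest(hsvmask(f,(60,80,30),(90,255,255))); c,s,an=rect(K,T,g,.063); print("enamel top",c,s,an,"rack",rk(c))
y=hsvmask(f,(18,150,120),(32,255,255))
if y.sum()>255*2000: c,s,an=rect(K,T,biggest(y),.008); print("patch",c,s,an,"rack",rk(c))
E
python3 m.py pics/w2.png
```

```text
time: 4.25
position: [0.4085, -0.1838, 0.18]
tool_rot: [0.765, 0.644, 0.0, -0.001]
ft_force: [0.3, -0.3, 0.3]
grip_width: 0.0204
grip_force: 0.0
tcp rack (np.float64(-250.0), np.float64(7.9)) z 0.18012523293312754 ang 80.15001730456873
enamel top [ 427.1 -105. ] [80.4 60.9] 80.32 rack (np.float64(-169.4), np.float64(3.8))
```

View pics/w2.png

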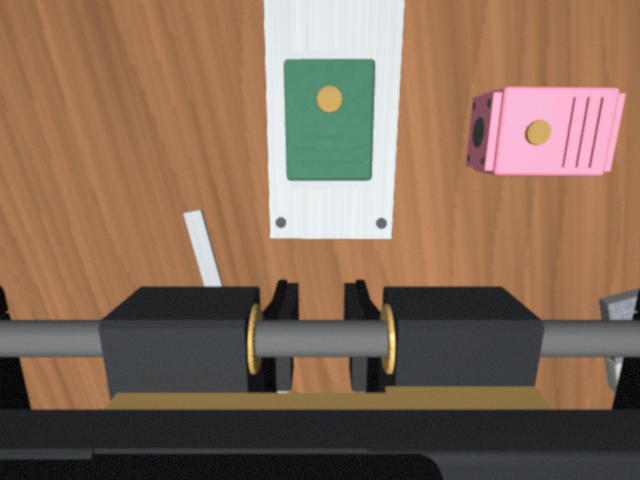

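The housing is at rack (-169, +4) and well aligned, and the fingertips are 4 mm to its left. I'll shift, descend and approach.

```bash
python3 -m handwheel '[[0,0.013,0.12,0],[0,0.013,0.24,0],[0,0.013,0.36,0],[0,0.013,0.45,0],[0,0.013,0.487,0],[0,0.013,0.487,0],[0.02,0.013,0.487,0],[0.035,0.013,0.487,0],[0.035,0.013,0.487,0]]'; python3 m.py pics/w3.png
```

```text
time: 5.05
position: [0.4151, -0.1747, 0.0352]
tool_rot: [0.765, 0.644, 0.0, 0.001]
ft_force: [0.1, -0.3, -0.5]
grip_width: 0.0201
grip_force: 0.0
tcp rack (np.float64(-240.7), np.float64(2.9)) z 0.03517208619255918 ang 80.12717602688483
enamel top [ 427.1 -104.7] [79.7 60.6] 80.25 rack (np.float64(-169.1), np.float64(3.9))
```

View pics/w3.png

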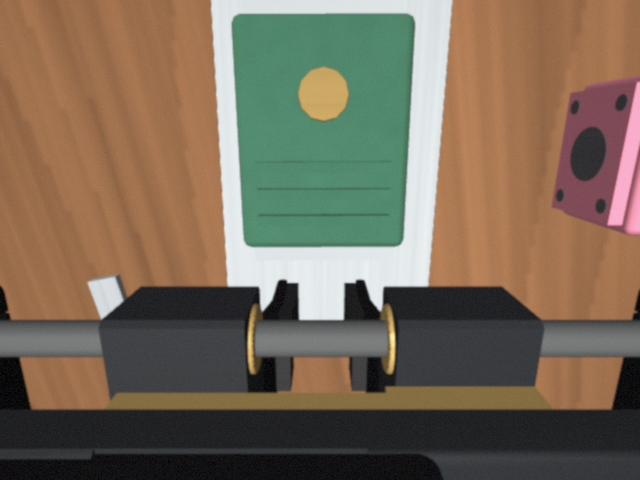

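Housing undisturbed, fingers about 14 mm behind the plate. Pushing the first 90 mm slowly, drifting toward the centre line.

```bash
python3 -m handwheel '[[0.015,0,0,0],[0.03,0,0,0],[0.042,0,0,0],[0.054,0,0,0],[0.068,0.001,0,0],[0.083,0.002,0,0.0005],[0.098,0.003,0,0.001],[0.113,0.004,0,0.0013],[0.128,0.005,0,0.0013],[0.143,0.006,0,0.0013],[0.158,0.007,0,0.0013],[0.173,0.008,0,0.0013],[0.188,0.009,0,0.0013],[0.203,0.01,0,0.0013],[0.218,0.011,0,0.0013],[0.233,0.012,0,0.0013],[0.248,0.013,0,0.0013],[0.263,0.014,0,0.0013],[0.275,0.015,0,0.0013],[0.28,0.016,0,0.0013]]'; python3 m.py pics/w4.png
```

```text
time: 6.77
position: [0.4346, -0.0944, 0.0342]
tool_rot: [0.768, 0.64, 0.0, 0.001]
ft_force: [-0.5, -5.0, 4.3]
grip_width: 0.02
grip_force: 2.7
tcp rack (np.float64(-157.4), np.float64(-1.6)) z 0.034142898232799104 ang 79.58399405424993
enamel top [445.4 -35.6] [79.6 60.6] 79.63 rack (np.float64(-97.8), np.float64(-1.7))
```

View pics/w4.png

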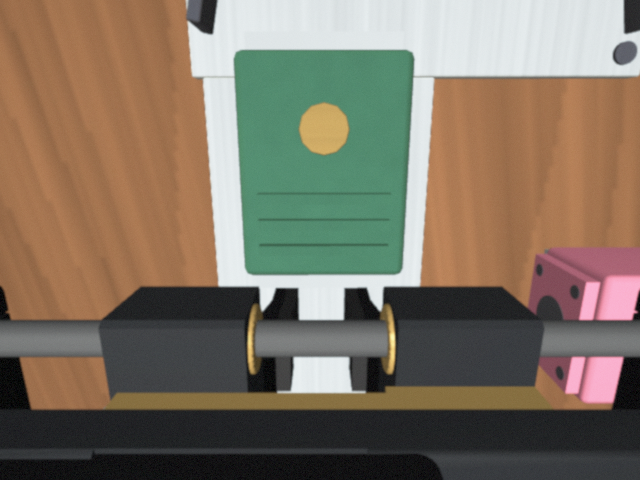

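Contact is clean (5 N), and the housing is at rack (-98, -1.7), aligned with the lane. The rail ends are at the top corners, (200,15) and (635,10). Continuing with a slight shift back.

```bash
python3 -m handwheel '[[0.012,0,0,0],[0.024,-0.001,0,0],[0.036,-0.001,0,0],[0.048,-0.002,0,0],[0.06,-0.002,0,0],[0.072,-0.003,0,0],[0.084,-0.003,0,0],[0.096,-0.004,0,0],[0.108,-0.004,0,0],[0.12,-0.005,0,0],[0.132,-0.005,0,0],[0.144,-0.006,0,0],[0.156,-0.006,0,0],[0.168,-0.007,0,0],[0.18,-0.007,0,0],[0.192,-0.008,0,0],[0.204,-0.008,0,0],[0.216,-0.008,0,0],[0.225,-0.008,0,0],[0.23,-0.008,0,0]]'; python3 m.py pics/w5.png
```

```text
time: 8.48
position: [0.444, -0.0258, 0.0339]
tool_rot: [0.768, 0.64, -0.0, 0.0]
ft_force: [-0.5, -5.4, 3.8]
grip_width: 0.0202
grip_force: 2.7
tcp rack (np.float64(-88.2), np.float64(1.4)) z 0.03391191801263344 ang 79.55927556913281
enamel top [454.9  33. ] [79.5 61.8] 79.59 rack (np.float64(-28.6), np.float64(1.2))
```

View pics/w5.png

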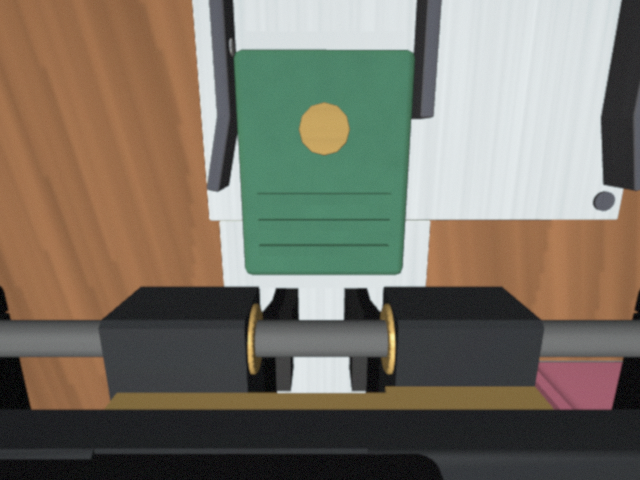

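The housing's front is in the lane mouth between the rails (near rail about column 222, mid rail about column 428). Checking actual clearances.

```bash
python3 - <<'E'
from h import *
d=np.load("w.npz");f,K,T=d["f"],d["K"],d["T"]
P0=np.array([482.7,179.]);a=np.radians(79.68);X=np.array([np.cos(a),np.sin(a)]);Y=np.array([-X[1],X[0]])
g=f.mean(2).astype(int)
print("L",g[20,205:245]);print("R",g[20,405:450])
for r in (10,20,40):
  for z in (.008,.030):
    print(r,z,[(c,round(((ray(K,T,(c,r),z)[0,:2]*1000-P0)@Y),1)) for c in (212,222,227,232,236,412,416,420,425,430,440)])
E
```

```text
L [225 224 225 219 194 147 111  98 100  97  97  98  97  95  95  97  95  90
  78  61  42  35  32  32  36  30  37  37  90 170 215 222 222 222 219 217
 218 217 218 220]
R [225 223 224 219 219 220 222 223 223 211 155  83  40  46  45  46  44  42
  48  48  55  76  93  95  98  97  97  99  99  97  99  96  95  96 119 178
 216 224 224 225 224 227 227 228 229]
10 0.008 [(212, np.float64(51.3)), (222, np.float64(46.7)), (227, np.float64(44.5)), (232, np.float64(42.2)), (236, np.float64(40.4)), (412, np.float64(-39.4)), (416, np.float64(-41.2)), (420, np.float64(-43.0)), (425, np.float64(-45.3)), (430, np.float64(-47.6)), (440, np.float64(-52.1))]
10 0.03 [(212, np.float64(45.9)), (222, np.float64(41.9)), (227, np.float64(39.8)), (232, np.float64(37.8)), (236, np.float64(36.2)), (412, np.float64(-34.8)), (416, np.float64(-36.5)), (420, np.float64(-38.1)), (425, np.float64(-40.1)), (430, np.float64(-42.1)), (440, np.float64(-46.1))]
20 0.008 [(212, np.float64(51.6)), (222, np.float64(47.0)), (227, np.float64(44.7)), (232, np.float64(42.5)), (236, np.float64(40.6)), (412, np.float64(-39.6)), (416, 
[... 294 characters left out ...]
loat64(-36.7)), (420, np.float64(-38.3)), (425, np.float64(-40.3)), (430, np.float64(-42.4)), (440, np.float64(-46.4))]
40 0.008 [(212, np.float64(52.2)), (222, np.float64(47.6)), (227, np.float64(45.3)), (232, np.float64(43.0)), (236, np.float64(41.1)), (412, np.float64(-40.1)), (416, np.float64(-42.0)), (420, np.float64(-43.8)), (425, np.float64(-46.1)), (430, np.float64(-48.5)), (440, np.float64(-53.1))]
40 0.03 [(212, np.float64(46.7)), (222, np.float64(42.6)), (227, np.float64(40.6)), (232, np.float64(38.5)), (236, np.float64(36.9)), (412, np.float64(-35.5)), (416, np.float64(-37.1)), (420, np.float64(-38.8)), (425, np.float64(-40.8)), (430, np.float64(-42.9)), (440, np.float64(-47.0))]
```

```bash
python3 - <<'E'
import cv2
i=cv2.imread("pics/w5.png")[0:140,190:460]; cv2.imwrite("pics/w5c.png",cv2.resize(i,None,fx=2.9,fy=2.9,interpolation=cv2.INTER_NEAREST))
E
```

```text
(no output)
```

View pics/w5c.png

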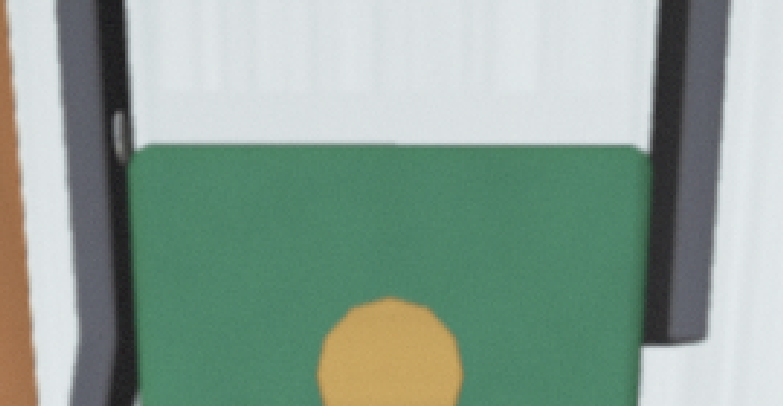

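Rails' centre is at rack y = +0.4 and the housing is at +1.2, so it's well centred. Pushing straight on.

```bash
python3 -m handwheel '[[0.013,0,0,0],[0.027,0,0,0],[0.041,0,0,0],[0.055,0,0,0],[0.069,0,0,0],[0.083,0,0,0],[0.097,0,0,0],[0.111,0,0,0],[0.125,0,0,0],[0.139,0,0,0],[0.153,0,0,0],[0.167,0,0,0],[0.181,0,0,0],[0.195,0,0,0],[0.209,0,0,0],[0.223,0,0,0],[0.237,0,0,0],[0.251,0,0,0],[0.26,0,0,0],[0.265,0,0,0]]'; python3 m.py pics/w6.png
```

```text
time: 10.2
position: [0.4577, 0.0526, 0.0338]
tool_rot: [0.768, 0.64, -0.001, -0.0]
ft_force: [-1.5, -3.7, 4.9]
grip_width: 0.0202
grip_force: 2.7
tcp rack (np.float64(-8.7), np.float64(2.0)) z 0.033752034916023 ang 79.57179850944323
enamel top [468.6 111.4] [79.4 61.7] 79.59 rack (np.float64(51.0), np.float64(1.8))
patch [480.9 170.6] [20.6 79.6] 79.59 rack (np.float64(111.4), np.float64(0.3))
```

```bash
python3 -m handwheel '[[0.013,0,0,0],[0.026,0.001,0,0],[0.039,0.001,0,0],[0.052,0.001,0,0],[0.065,0.002,0,0],[0.078,0.002,0,0],[0.091,0.002,0,0],[0.104,0.003,0,0],[0.117,0.003,0,0],[0.13,0.003,0,0],[0.143,0.004,0,0],[0.156,0.004,0,0],[0.169,0.004,0,0],[0.182,0.004,0,0],[0.194,0.004,0,0],[0.205,0.004,0,0],[0.214,0.004,0,0],[0.22,0.004,0,0],[0.223,0.004,0,0],[0.223,0.004,0,0]]'; python3 m.py pics/w7.png
```

```text
time: 11.92
position: [0.4709, 0.1181, 0.0337]
tool_rot: [0.769, 0.64, -0.001, -0.001]
ft_force: [-0.3, -3.5, 2.9]
grip_width: 0.0198
grip_force: 1.9
tcp rack (np.float64(58.0), np.float64(0.7)) z 0.03367658393104632 ang 79.55058170668403
enamel top [481.8 177.1] [79.6 61.7] 79.64 rack (np.float64(118.0), np.float64(0.5))
patch [492.3 233.7] [13.7 79.6] 79.88 rack (np.float64(175.5), np.float64(0.4))
```

View pics/w7.png

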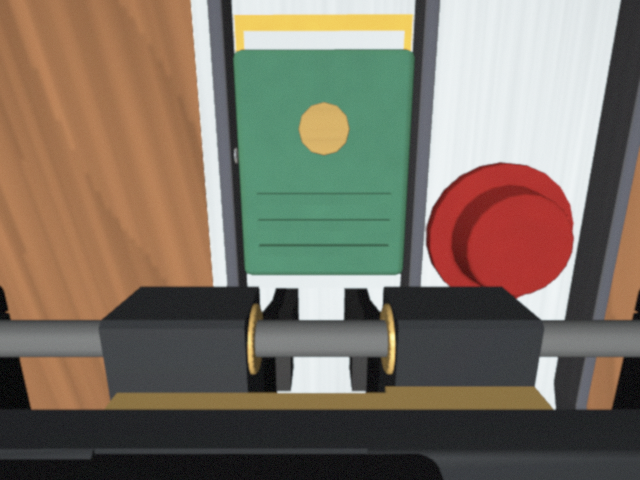

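The housing is at rack (118, 0.5), wholly on the patch (yellow shows ahead of it, and the gaps to both rails are even). Retreating straight back, then up, and closing the fingers afterwards.

```bash
python3 -m handwheel '[[-0.01,0,0,0],[-0.04,0,0,0],[-0.09,0,0,0],[-0.14,0,0,0],[-0.14,0,0,0],[-0.14,0,-0.1,0],[-0.14,0,-0.2,0],[-0.14,0,-0.3,0],[-0.14,0,-0.42,0],[-0.14,0,-0.55,0],[-0.14,0,-0.6,0],[-0.14,0,-0.6,0]]' && python3 -m handwheel '[[-0.1,0,0,0],[-0.23,0,0,0],[-0.36,0,0,0],[-0.49,0,0,0],[-0.62,0,0,0],[-0.75,0,0,0],[-0.88,0,0,0],[-1,0,0,0],[-1,0,0,0]]' 0 20 && python3 -m handwheel '[[-0.1,0.05,0,0],[-0.2,0.15,0,0],[-0.33,0.25,0,0],[-0.46,0.35,0,0],[-0.59,0.43,0,0],[-0.65,0.43,0,0],[-0.65,0.43,0,0],[-0.65,0.43,0,0]]'; python3 - <<'E'
from h import *
f,K,T=snap("wrist"); np.savez("w8.npz",f=f,K=K,T=T); cv2.imwrite("pics/w8.png",f[:,:,::-1])
for l in ["start_top","stop_top"]: print(l,[(np.round(r["point"]),round(r["conf"],2),np.round(ray(K,T,r["point"][::-1],.058)*1000,1)) for r in vision.look_for("wrist",l)])
ft,Kt,Tt=snap("top"); y=biggest(hsvmask(ft,(60,80,30),(90,255,255)),(240,290,130,220)); print("housing top",rect(Kt,Tt,y,.063))
E
```

```text
time: 12.97
position: [0.4672, 0.0769, 0.218]
tool_rot: [0.769, 0.64, 0.004, 0.003]
ft_force: [0.1, -0.1, 0.0]
grip_width: 0.02
grip_force: 0.0
time: 13.72
position: [0.4096, -0.2247, 0.213]
tool_rot: [0.771, 0.637, -0.001, 0.002]
ft_force: [0.4, -0.8, 1.2]
grip_width: 0.0006
grip_force: 0.0
time: 14.38
position: [0.5008, -0.4341, 0.2113]
tool_rot: [0.769, 0.639, 0.0, -0.002]
ft_force: [0.4, 0.3, -1.3]
grip_width: 0.0006
grip_force: 0.0
start_top [(array([139., 326.]), 0.83, array([[ 516.3, -367.1,   58. ]])), (array([111., 513.]), 0.66, array([[ 665.3, -372.9,   58. ]]))]
stop_top [(array([174., 250.]), 0.77, array([[ 449.9, -382.8,   58. ]]))]
housing top (array([480.2, 177. ]), array([71.7, 65.9]), 79.6)
```

View pics/w8.png

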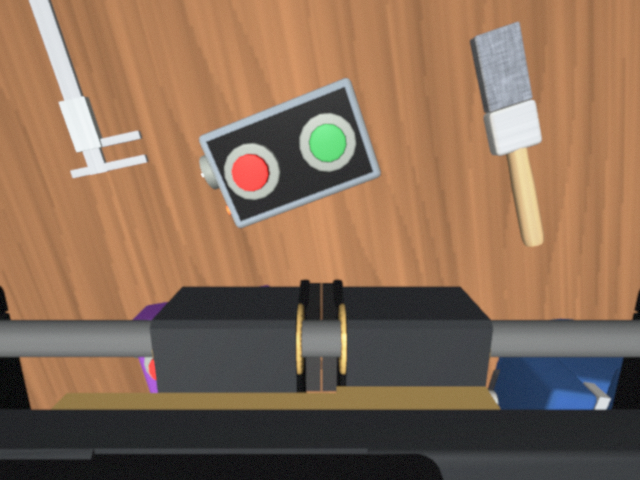

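The wrist view shows the grey timer box with start at (142,327) and stop at (172,250), fingers shut. Refining the button centre by triangulation with the top camera.

```bash
python3 - <<'E'
from h import *
d=np.load("w8.npz");f,K,T=d["f"],d["K"],d["T"]
cen=lambda m:np.array(np.nonzero(m))[::-1].mean(1)
def tri(cams):
    A=np.zeros((3,3));b=np.zeros(3)
    for K,T,uv in cams:
        v=T[:3,:3]@np.linalg.inv(K)@[*uv,1];v/=np.linalg.norm(v);M=np.eye(3)-np.outer(v,v);A+=M;b+=M@T[:3,3]
    return np.linalg.solve(A,b)
lo,hi=(45,120,100),(80,255,255)
a=cen(biggest(hsvmask(f,lo,hi),(100,190,280,380)))
cams=[(K,T,a)]
for c,box in (("top",(235,268,365,400)),("side",(250,280,330,360))):
    ft,Kt,Tt=snap(c);cams.append((Kt,Tt,cen(biggest(hsvmask(ft,lo,hi),box))))
print([c[2] for c in cams])
p=tri(cams);print(p,[np.round(c[2]-proj(c[0],c[1],p)[0],1) for c in cams])
for z in (.056,.06,.064): print(z,ray(K,T,a,z))
o=robot.get_obs();Rm=R.from_quat(o["tool_rot"]).as_matrix();print(o["position"],(Rm.T@(p-o["position"])/.3).round(3))
E
```

```text
Traceback (most recent call last):
  File "h.py", line 19, in biggest
    n,l,s,_=cv2.connectedComponentsWithStats(m); i=1+np.argmax(s[1:,4]); return l==i
                                                     ~~~~~~~~~^^^^^^^^^
ValueError: attempt to get argmax of an empty sequence
```

```bash
python3 - <<'E'
from h import *
d=np.load("w8.npz");f,K,T=d["f"],d["K"],d["T"]
cen=lambda m:np.array(np.nonzero(m))[::-1].mean(1)
def tri(cams):
    A=np.zeros((3,3));b=np.zeros(3)
    for K,T,uv in cams:
        v=T[:3,:3]@np.linalg.inv(K)@[*uv,1];v/=np.linalg.norm(v);M=np.eye(3)-np.outer(v,v);A+=M;b+=M@T[:3,3]
    return np.linalg.solve(A,b)
lo,hi=(45,120,100),(80,255,255)
a=cen(biggest(hsvmask(f,lo,hi),(100,190,280,380)))
cams=[(K,T,a)]
for c,box in (("top",(235,268,365,400)),("side",(250,280,330,365))):
    ft,Kt,Tt=snap(c);ft=cv2.imread(f"pics/{c}0.png")[:,:,::-1].copy();cams.append((Kt,Tt,cen(biggest(hsvmask(ft,lo,hi),box))))
print([c[2] for c in cams])
p=tri(cams);print(p,[np.round(c[2]-proj(c[0],c[1],p)[0],1) for c in cams])
for z in (.056,.06,.064): print(z,ray(K,T,a,z))
o=robot.get_obs();Rm=R.from_quat(o["tool_rot"]).as_matrix();print(o["position"],(Rm.T@(p-o["position"])/.3).round(3))
E
```

```text
[array([327.32638889, 142.56845238]), array([382.09473684, 249.93684211]), array([347.23214286, 260.35714286])]
[ 0.51659285 -0.37076594  0.06634304] [array([ 0.3, -1.2]), array([ 0.6, -0.4]), array([-0.6,  0.1])]
0.056 [[ 0.51708509 -0.37015745  0.056     ]]
0.06 [[ 0.51704134 -0.37006908  0.06      ]]
0.064 [[ 0.51699759 -0.36998071  0.064     ]]
[ 0.50123155 -0.4320814   0.21411369] [0.21  0.014 0.493]
```

```bash
python3 -m handwheel '[[0.1,0.007,0,0],[0.21,0.014,0,0],[0.21,0.014,0.1,0],[0.21,0.014,0.2,0],[0.21,0.014,0.3,0],[0.21,0.014,0.38,0],[0.21,0.014,0.42,0],[0.21,0.014,0.42,0],[0.21,0.014,0.42,0]]' && python3 -m handwheel '[[0,0,0.012,0],[0,0,0.023,0],[0,0,0.033,0],[0,0,0.033,0],[0,0,0.033,0]]'
```

```text
time: 15.48
position: [0.5169, -0.3722, 0.0881]
tool_rot: [0.768, 0.64, 0.0, -0.0]
ft_force: [0.5, -0.5, 0.4]
grip_width: 0.0008
grip_force: 0.0
time: 15.9
position: [0.5168, -0.3724, 0.0783]
tool_rot: [0.769, 0.64, 0.0, 0.0]
ft_force: [0.5, -0.7, 0.4]
grip_width: 0.0006
grip_force: 0.0
```

Not touching yet (tip at z ≈ 0.070). Going down in small steps.

```bash
python3 -m handwheel '[[0,0,0.007,0],[0,0,0.013,0],[0,0,0.013,0],[0,0,0.013,0]]' && python3 -m handwheel '[[0,0,0.005,0],[0,0,0.01,0],[0,0,0.01,0],[0,0,0.01,0]]' && python3 -m handwheel '[[0,0,0.005,0],[0,0,0.01,0],[0,0,0.01,0],[0,0,0.01,0]]'
```

```text
time: 16.23
position: [0.5166, -0.3722, 0.0739]
tool_rot: [0.769, 0.64, -0.0, -0.0]
ft_force: [-0.2, 0.4, -0.1]
grip_width: 0.0003
grip_force: 0.0
time: 16.57
position: [0.5166, -0.3722, 0.0709]
tool_rot: [0.769, 0.64, -0.0, -0.0]
ft_force: [0.1, 0.1, 0.0]
grip_width: 0.0007
grip_force: 0.0
time: 16.9
position: [0.5166, -0.3722, 0.0679]
tool_rot: [0.769, 0.64, -0.0, -0.0]
ft_force: [0.2, -0.8, -0.6]
grip_width: 0.0002
grip_force: 0.0
```

```bash
python3 -m handwheel '[[0,0,0.005,0],[0,0,0.01,0],[0,0,0.01,0],[0,0,0.01,0]]' && python3 -m handwheel '[[0,0,0.005,0],[0,0,0.008,0],[0,0,0.008,0],[0,0,0.008,0]]'
```

```text
time: 17.23
position: [0.5166, -0.3722, 0.0649]
tool_rot: [0.769, 0.64, -0.0, -0.0]
ft_force: [-0.1, 1.5, 0.2]
grip_width: 0.0002
grip_force: 0.0
time: 17.57
position: [0.5167, -0.3723, 0.0626]
tool_rot: [0.769, 0.64, -0.0, -0.0]
ft_force: [-0.0, -0.2, -0.2]
grip_width: 0.0004
grip_force: 0.0
```

```bash
python3 -m handwheel '[[0,0,0.003,0],[0,0,0.006,0],[0,0,0.006,0],[0,0,0.006,0]]' && python3 -m handwheel '[[0,0,0.003,0],[0,0,0.006,0],[0,0,0.006,0],[0,0,0.006,0]]'
```

```text
time: 17.9
position: [0.5167, -0.3723, 0.0608]
tool_rot: [0.769, 0.64, -0.0, -0.0]
ft_force: [-0.4, 0.6, 0.4]
grip_width: 0.0003
grip_force: 0.0
time: 18.23
position: [0.5167, -0.3723, 0.059]
tool_rot: [0.769, 0.64, -0.0, -0.0]
ft_force: [-0.6, -0.2, -0.2]
grip_width: 0.0004
grip_force: 0.0
```

```bash
python3 -m handwheel '[[0,0,0.003,0],[0,0,0.005,0],[0,0,0.005,0],[0,0,0.005,0]]' && python3 - <<'E'
from h import *
f,K,T=snap("wrist")
m=hsvmask(f,(45,120,100),(80,255,255));n,l,s,c=cv2.connectedComponentsWithStats(m);print([(s[i],c[i].round()) for i in range(1,n) if s[i,4]>30])
for b in ((.5169,-.3703,.052),(.5166,-.3723,.0657)): print(proj(K,T,b))
f,K,T=snap("side")
m=hsvmask(f,(45,120,100),(80,255,255));n,l,s,c=cv2.connectedComponentsWithStats(m);print([(s[i],c[i].round()) for i in range(1,n) if s[i,4]>10])
o=robot.get_obs();print(proj(K,T,o["position"]-[0,0,.008]),o["position"],o["ft_force"],o["joint_torque"])
print([(r["point"],r["conf"]) for r in vision.look_for("side","start_top")])
E
```

```text
time: 18.57
position: [0.5168, -0.3723, 0.0577]
tool_rot: [0.769, 0.64, 0.0, 0.0]
ft_force: [-0.0, 0.3, 1.6]
grip_width: 0.0005
grip_force: 0.7
[(array([292, 261,  60,  58, 997], dtype=int32), array([322., 275.]))]
[[322.01660651 283.68734666]]
[[322.27605502 298.87050038]]
[(array([343, 259,   4,   5,  11], dtype=int32), array([344., 261.])), (array([341, 311,  13,   9,  87], dtype=int32), array([347., 315.])), (array([400, 360,  14,  10, 116], dtype=int32), array([406., 365.]))]
[[348.01207708 266.02749627]] [ 0.51678243 -0.37235776  0.05773351] [-0.70508262 -0.1222525   1.67316874] [-1.16716805e-02 -4.70434070e+01 -1.26799554e+01  3.53208510e-02
  1.99368247e-02 -4.06914796e-05]
[([363.0, 407.7], 0.66), ([267.1, 343.6], 0.61), ([312.5, 345.1], 0.41)]
```

Contact has just begun at tip z ≈ 0.050. Pressing on, watching the force.

```bash
python3 -m handwheel '[[0,0,0.003,0],[0,0,0.006,0],[0,0,0.008,0],[0,0,0.008,0],[0,0,0.008,0]]' && python3 -m handwheel '[[0,0,0.003,0],[0,0,0.006,0],[0,0,0.007,0],[0,0,0.007,0],[0,0,0.007,0]]'
```

```text
time: 19.13
position: [0.5168, -0.3724, 0.0553]
tool_rot: [0.769, 0.64, 0.0, 0.0]
ft_force: [-0.2, -0.1, 1.9]
grip_width: 0.0002
grip_force: 1.4
time: 19.55
position: [0.5168, -0.3724, 0.0532]
tool_rot: [0.769, 0.64, -0.0, 0.0]
ft_force: [0.1, 0.9, 3.7]
grip_width: 0.0003
grip_force: 2.0
```

```bash
python3 -m handwheel '[[0,0,0.003,0],[0,0,0.006,0],[0,0,0.007,0],[0,0,0.007,0],[0,0,0.007,0]]' && python3 -m handwheel '[[0,0,0.003,0],[0,0,0.005,0],[0,0,0.005,0],[0,0,0.005,0]]'
```

```text
time: 19.97
position: [0.5168, -0.3724, 0.0518]
tool_rot: [0.769, 0.64, -0.0, 0.0]
ft_force: [-1.1, 1.7, 8.6]
grip_width: 0.0003
grip_force: 4.2
time: 20.3
position: [0.5168, -0.3724, 0.0516]
tool_rot: [0.768, 0.64, -0.0, 0.0]
ft_force: [-3.3, 2.2, 15.9]
grip_width: 0.0004
grip_force: 7.6
```

The button bottomed out: the spring slope, then a hard stop after about 6 mm of travel. Lifting off.

```bash
python3 -m handwheel '[[0,0,-0.02,0],[0,0,-0.06,0],[0,0,-0.15,0],[0,0,-0.28,0],[0,0,-0.4,0],[0,0,-0.5,0],[0,0,-0.5,0],[0,0,-0.5,0],[0,0,-0.5,0]]' && python3 - <<'E'
from h import *
ft,Kt,Tt=snap("top"); y=biggest(hsvmask(ft,(60,80,30),(90,255,255)),(240,290,130,220)); print("housing top",rect(Kt,Tt,y,.063))
print(robot.get_obs()["ft_force"]); print(job.hand_in())
E
```

```text
time: 21.05
position: [0.5161, -0.3716, 0.1987]
tool_rot: [0.769, 0.64, -0.0, -0.001]
ft_force: [-0.5, 0.6, -0.5]
grip_width: 0.0001
grip_force: 0.0
housing top (array([491.1, 209.6]), array([ 4.9, 56.5]), 76.27)
[-0.18376743 -0.27189915  0.01084028]
the job is handed in; nothing more can be done
None
```

I pushed the housing onto the yellow patch, about 2 mm short of its centre along the lane and under 1 mm off across it. I then pressed the start button to its stop and released it, and handed the job in at about 21 s; no verdict came back, and a last top-camera check of the housing gave no usable reading.

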